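# Make up two decorating kits for the pottery class

### The arm

A 7-joint arm with a two-finger parallel gripper is mounted at the origin on the work surface. World frame = base frame: x ahead of the robot, y to its left, z up, the work surface at z = 0. Lengths are in m, angles in rad, forces in N, time in s.
With the tool pointing down it reaches from about 0.4 to 0.85 m from the base axis. Payload 10.4 kg.
Tool frame: the origin (TCP) lies on the centre line of the jaws, within the pads' length; the fingertips stand r.tip_extent ahead of it and the grasp point (between the pads) lies 3 mm ahead of it (r.tip_extent is the distance from the TCP to the fingertips, in m); z points along the fingers, y is the direction in which the jaws open and shut (so a half turn about z gives the same grasp; the last joint's range is limited). The gripper opens to 87 mm and grips with 3 to 60 N. Pads are 19 mm wide; open, the fingers measure 117 mm over their backs; the gripper's body (75 mm by 190 mm) begins 51 mm behind the grasp point.
Start: joints at [-1.241, 0.332, -0.065, 1.46, 0.022, 1.35, -0.088], TCP at [0.216, 0.587, 0.245] pointing down, gripper open.
Joint ranges: [-2.6, 2.6], [-0.5, 2.12], [-1.47, 1.34], [0.16, 2.42], [-1.27, 4.41], [0.06, 2.06], [-2.6, 2.6]. Speed limits (rad/s): [2.22, 2.22, 2.79, 2.79, 3.14, 3.14, 3.14].

### API

Orientations are given as a unit quaternion [x, y, z, w].
In Python, from bench import r gives the robot as it stands. The module is installed in compiled form; this text tells all that it offers.
- The arm moves only by the shell command python3 -m jog 'ROWS' [FORCE]. ROWS is JSON, a list of rows, each a list of 5 numbers: the shift along the tool's x, y, z in cm, then the turn about the tool's z in rad, then the closure, from 0 (fully open) to 1 (shut). A call has exactly 10 rows; each row shifts and turns the pose as measured when the row begins, along the tool's axes as they then stand; what a row does not reach is not made up. A row lasts 1/10 s, in which the tool goes at most 50 mm and 8.59 degrees, less where a joint would pass 70% of its speed; a pose out of reach is approached as far as the arm can. A call with a gripper value outside its range is refused whole. The fingers move at their own pace and stop on an object; FORCE is the grip in N (left out, the last holds). Time passes only in rows, so rows that do not move let the fingers close, or fill a call up. It gives the time, the measured TCP pose, the force and the opening at its end, in the units of the state.
- r.read_state(): the state, without advancing time (a new reading comes with each control period).
- r.camera(name): name is "side" or "top" or "wrist"; returns a dict with "pixels" (384x512x3 uint8, red, green, blue), "fx", "fy", "cx", "cy" (pixels), "camera_from_world" (4x4, takes a point from world to camera coordinates). Camera axes: x right, y up, looking along -z (the intrinsics and any distortion apply to the point x, -y, -z); pixel columns grow to the right and rows downward; lengths in m; the calibration is good to about 2 mm. A picture is of the moment at which its call begins. There is no depth.
- r.close_job(): hands the job in, once; it reports no verdict.
The state is a dict: "time": time; "joint_positions": joint angles; "joint_vel": joint speeds; "joint_torque": joint torques, N m; "ee_pos": TCP position; "eef_rot": TCP orientation; "ft_force": force on the tool from outside, world axes, zero at the start; "torque": the same for the moment, N m; "width": finger opening in m.
Only numpy, scipy, OpenCV 4.12 (cv2) and the standard library are available. Lean on these libraries where they do the work, as an engineer would, in place of code of your own. Each camera call takes 0.05 s, during which the arm holds its last target. There are 200 camera calls.

### The job

Make up the two decorating kits for the pottery class from the stock on the table: the blue glaze jar, the flat brush and the double-ended loop tool go in the yellow tray; the red glaze jar and the dark wooden rib go in the green tray. Stand each jar upright in the narrow bay of its tray, setting it down gently because it is glass, and lay the tools flat on the floor of the wide bay, side by side and not on top of one another. Leave the black jar, the bowl and the banding wheel where they are.

Things in the scene. Friction and masses are not known exactly. Their poses are not given: they have to be found in the camera images.
- tray_yellow: loose yellow plastic tray, 0.9 kg, 260 (its x) by 166 (y); floor 4 thick, walls 24 high, 4 thick. Origin: centre of underside, z up. A cross wall 18 high, 4 thick, at x = -42 parts the narrow jar bay (inside x -126 to -44) from the wide tool bay (inside x -40 to +126); both are y -79 to +79. On the table, left or right of the stock, its x along world x within 0.2 rad (jar bay nearer the robot)
- tray_green: loose green plastic tray, 0.9 kg, 260 (its x) by 166 (y); floor 4 thick, walls 24 high, 4 thick. Origin: centre of underside, z up. A cross wall 18 high, 4 thick, at x = -42 parts the narrow jar bay (inside x -126 to -44) from the wide tool bay (inside x -40 to +126); both are y -79 to +79. On the table, left or right of the stock, its x along world x within 0.2 rad (jar bay nearer the robot)
- jar_blue_c (a point): glass jar with blue glaze and screw cap, upright, 55 diameter all the way up, 60 high, about 0.2 kg. Point: its centre, 30 above its underside; z up
- jar_red_c (a point): glass jar with dark red glaze and screw cap, upright, 55 diameter all the way up, 60 high, about 0.2 kg. Point: its centre, 30 above its underside; z up
- brush_c (a point): flat glaze brush, 140 long, 50 g: pale wooden handle (x -70 to +20; 16 wide, 13 high near this point), steel ferrule 34 wide, 12 high, cream bristles 34 wide to x = +70. Point: half-way along, on the handle, 6.5 above its underside; x towards the bristles, z up. Lies flat on the table, along world x within 0.25 rad
- loop_tool_c (a point): double-ended loop (trimming) tool, 142 long, 50 g: square-edged mid-brown wooden handle 76 long, 14 wide and 14 high, brass collars and a thin steel loop 31 wide at each end, one round, one triangular. Point: centre of the handle, 7 above its underside; x along it, z up. Lies flat on the table, along world x within 0.25 rad
- rib_c (a point): oval dark hardwood throwing rib, a flat plate 100 long, 50 wide (straight sides over the middle 50) and 10 thick, 45 g, with a finger hole drawn near one end. Point: its centre, 5 above its underside; x along it, z up. Lies flat on the table, along world x within 0.25 rad
- jar_black_c (a point): glass jar with black glaze and screw cap, upright, 55 diameter all the way up, 60 high, about 0.2 kg. Point: its centre, 30 above its underside; z up. Spare: stays where it stands
- bowl: biscuit-fired clay bowl, pinkish, 124 diameter, 58 high, loose, beyond the stock. Stays. Origin: centre of its underside
- wheel: banding wheel (hand turntable), grey disc 140 diameter on an iron foot, 62 high, 1.9 kg, beyond the stock. Stays. Origin: centre of its underside

How it is judged:
At the end, for the whole second after the job is handed in: each jar in the narrow bay of its tray, upright within 7 degrees; brush and loop tool in the yellow tray's wide bay, rib in the green tray's, centres inside the bay, flat within 7 degrees; all at most 5 mm off the tray floor, trays flat on the table, all at rest and released (x of jar_blue_c in the frame of tray_yellow between -0.12 and -0.05 m and y of jar_blue_c in the frame of tray_yellow between -0.075 and 0.075 m and z of jar_blue_c in the frame of tray_yellow between 0.028 and 0.04 m and angle between each of jar_blue_c, jar_red_c's own z axis and vertical below 0.12 rad and linear speed of each of jar_blue, brush, loop_tool, jar_red, rib, tray_yellow, tray_green below 0.01 m/s and angular speed of each of jar_blue, brush, loop_tool, jar_red, rib below 0.1 rad/s and x of brush_c in the frame of tray_yellow between -0.038 and 0.122 m and y of brush_c in the frame of tray_yellow between -0.076 and 0.076 m and z of brush_c in the frame of tray_yellow between 0.004 and 0.016 m and (angle between brush_c's own z axis and vertical below 0.12 rad or angle between brush_c's own z axis and vertical above 3.02 rad) and x of loop_tool_c in the frame of tray_yellow between -0.038 and 0.122 m and y of loop_tool_c in the frame of tray_yellow between -0.076 and 0.076 m and z of loop_tool_c in the frame of tray_yellow between 0.004 and 0.016 m and (angle between loop_tool_c's own z axis and vertical below 0.12 rad or angle between loop_tool_c's own z axis and vertical above 3.02 rad) and x of jar_red_c in the frame of tray_green between -0.12 and -0.05 m and y of jar_red_c in the frame of tray_green between -0.075 and 0.075 m and z of jar_red_c in the frame of tray_green between 0.028 and 0.04 m and x of rib_c in the frame of tray_green between -0.038 and 0.122 m and y of rib_c in the frame of tray_green between -0.076 and 0.076 m and z of rib_c in the frame of tray_green between 0.004 and 0.016 m and (angle between rib_c's own z axis and vertical below 0.12 rad or angle between rib_c's own z axis and vertical above 3.02 rad) and height (world z) of each of tray_yellow, tray_green below 0.005 m and angle between each of tray_yellow, tray_green's own z axis and vertical below 0.03 rad); the robot touches nothing.
It fails at once if the black jar is pushed more than 20 mm from its place (distance of jar_black_c from where it was at the start of the episode above 0.02 m).
It fails at once if the bowl is pushed more than 20 mm from its place (distance of bowl from where it was at the start of the episode above 0.02 m).
It fails at once if the banding wheel is pushed more than 20 mm from its place (distance of wheel from where it was at the start of the episode above 0.02 m).
It fails at once if the blue jar is dropped from more than about 2 cm into its tray (linear speed of jar_blue above 0.6 m/s and z of jar_blue_c in the frame of tray_yellow below 0.055 m and horizontal distance between jar_blue_c and tray_yellow below 0.16 m).
It fails at once if the red jar is dropped from more than about 2 cm into its tray (linear speed of jar_red above 0.6 m/s and z of jar_red_c in the frame of tray_green below 0.055 m and horizontal distance between jar_red_c and tray_green below 0.16 m).
It also fails if it takes over 131 s, if anything falls off the work surface, if the arm or the gripper's body presses on something with over 40 N, if the wrist force passes 120 N, or if a joint passes its speed limit or range.

## Working session

There is one attempt and no reset: what is moved stays moved. The work goes in short steps, Python scripts to look and compute and a shell command to move; the robot and the scene stay as the last step left them, time stands still between calls to the robot, and variables do not carry over. Pictures are saved under pics/ and viewed, about 12 in all and at most 16, crops included, and the job is handed in when it is done.

```bash
mkdir -p pics; ls; python3 - <<'E'
from bench import r
import cv2,pickle
d={}
for n in ("top","side"):
    c=r.camera(n); d[n]=c
    cv2.imwrite(f"pics/{n}0.png",cv2.resize(c["pixels"][:,:,::-1],(800,600),interpolation=cv2.INTER_CUBIC))
    print(n,{k:v for k,v in c.items() if k!="pixels"})
pickle.dump(d,open("c0.pkl","wb"))
print(r.read_state(),r.tip_extent)
E
```

```text
pics
top {'fx': 361.93807922534, 'fy': 361.93807922534, 'cx': 256.92810425317515, 'cy': 201.20966123168714, 'camera_from_world': array([[-6.43453894e-03, -9.99908619e-01,  1.18890890e-02,
         2.55786458e-04],
       [ 9.96014751e-01, -5.35092295e-03,  8.90279922e-02,
        -6.37241287e-01],
       [-8.89562392e-02,  1.24145621e-02,  9.95958165e-01,
        -7.32500788e-01],
       [ 0.00000000e+00,  0.00000000e+00,  0.00000000e+00,
         1.00000000e+00]])}
side {'fx': 407.08448207069875, 'fy': 407.08448207069875, 'cx': 257.1315415170018, 'cy': 187.59977015048258, 'camera_from_world': array([[ 0.8941858 , -0.44736972, -0.01709041, -0.56882418],
       [ 0.30691642,  0.58476717,  0.75089924, -0.2215212 ],
       [-0.32593567, -0.67668877,  0.66019561, -0.87111962],
       [ 0.        ,  0.        ,  0.        ,  1.        ]])}
{'time': 0.1, 'joint_positions': array([-1.24058849,  0.3327982 , -0.06472498,  1.46081719,  0.02161473,
        1.34989777, -0.08849928]), 'joint_vel': array([ 7.08211038e-04, -1.75707512e-03, -1.61335477e-03, -1.26021690e-03,
       -2.14901982e-05, -1.48394122e-03, -1.11688967e-03]), 'joint_torque': array([ 1.88000282e-03, -6.24542856e+01,  2.47677852e-02, -3.90712953e+01,
       -6.14209520e-02,  3.66078049e-02,  7.45612988e-05]), 'ee_pos': array([0.21584636, 0.58622432, 0.24385925]), 'eef_rot': array([ 1.75467792e-01,  9.84484982e-01, -6.07228772e-04, -7.76589009e-05]), 'ft_force': array([ 0.68925747, -0.12912799, -1.00740846]), 'torque': array([0.01688692, 0.05009196, 0.04914066]), 'width': 0.08713685128651354} 0.022
```

View pics/top0.png

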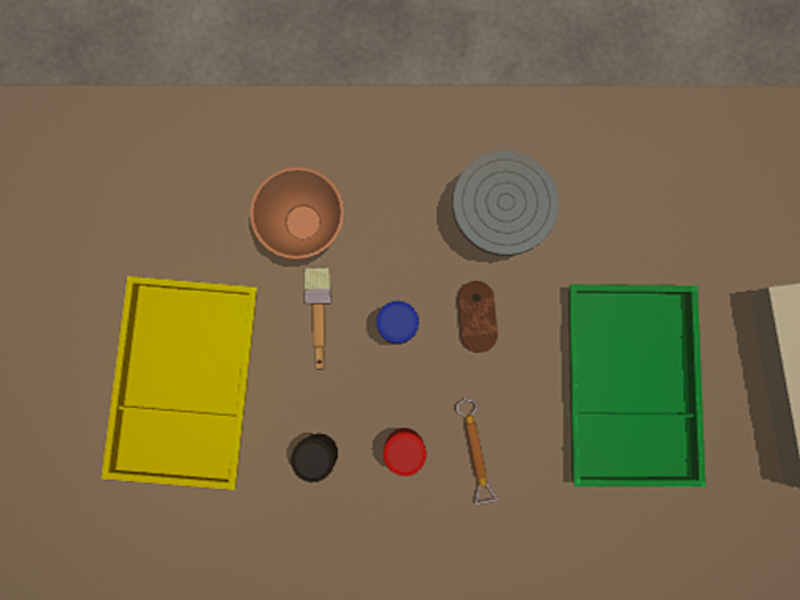

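View pics/side0.png

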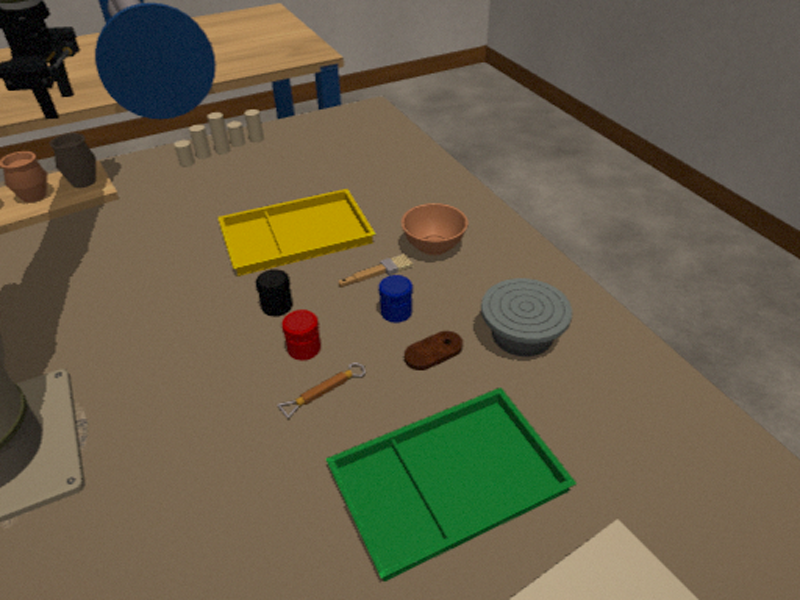

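Top view: yellow tray on the left (105–255, 278–488), green on the right (570–703, 285–487). Between them are the brush (318, 320), blue jar (397, 322), rib (477, 316), black jar (314, 457), red jar (404, 452) and loop tool (476, 452). The side view agrees. Next I measure them.

```bash
cat > h.py <<'E'
import numpy as np, cv2
from scipy.spatial.transform import Rotation as R
def ray(c,p):
    p=np.atleast_2d(p).astype(float); T=c["camera_from_world"]
    d=np.c_[(p[:,0]-c["cx"])/c["fx"],-(p[:,1]-c["cy"])/c["fy"],-np.ones(len(p))]
    return -T[:3,:3].T@T[:3,3], d@T[:3,:3]
def plane(c,p,z):
    o,d=ray(c,p); return (o+d*((z-o[2])/d[:,2])[:,None])[:,:2]
def tri(cs,ps):
    A=np.zeros((3,3));b=np.zeros(3)
    for c,p in zip(cs,ps):
        o,d=ray(c,p); d=d[0]/np.linalg.norm(d[0]); M=np.eye(3)-np.outer(d,d); A+=M;b+=M@o
    return np.linalg.solve(A,b)
def big(m):
    cn,_=cv2.findContours(m.astype(np.uint8),cv2.RETR_EXTERNAL,cv2.CHAIN_APPROX_NONE)
    return max(cn,key=cv2.contourArea)
def mask(c,lo,hi,roi=None):
    h=cv2.cvtColor(c["pixels"],cv2.COLOR_RGB2HSV); m=cv2.inRange(h,np.array(lo),np.array(hi))
    if roi: k=np.zeros_like(m); x0,y0,x1,y1=roi; k[y0:y1,x0:x1]=1; m=m*k
    return m
def go(s,x,y,z,a):
    """object axis angle a (world). turn needed, then shift in cm in the tool axes after the turn"""
    Rm=R.from_quat(s["eef_rot"]).as_matrix(); ty=Rm[:,1]
    cur=np.arctan2(ty[1],ty[0])-np.pi/2; d=(a-cur+np.pi/2)%np.pi-np.pi/2
    R2=R.from_rotvec([0,0,d]).as_matrix()@Rm
    t=R2.T@(np.array([x,y,z])-s["ee_pos"])*100
    print("turn %.3f  shift x %.2f y %.2f z %.2f cm"%(-d,*t),"pos",np.round(s["ee_pos"],4),"yaw %.3f tilt %.4f w %.4f F"%(cur,np.arccos(-Rm[2,2]),s["width"]),np.round(s["ft_force"],1),"t",round(s["time"],2))
E
cat > m0.py <<'E'
from h import *; import pickle
d=pickle.load(open("c0.pkl","rb")); t,s=d["top"],d["side"]
print("cam",ray(t,[[0,0]])[0])
J={"blue":((105,120,40),(130,255,255)),"red":((0,200,60),(4,255,255))}
for n,(lo,hi) in J.items():
    ps=[]
    for c,nm in((t,"t"),(s,"s")):
        k=big(mask(c,lo,hi,None if nm=="t" or n=="red" else (200,150,300,250))); M=cv2.moments(k); ps.append([[M["m10"]/M["m00"],M["m01"]/M["m00"]]])
        if nm=="t": print(n,"circle",cv2.minEnclosingCircle(k))
    print(n,np.round(tri((t,s),ps),4),ps, "top at z=.06",plane(t,ps[0],.06))
for n,lo,hi in(("yel",(22,150,50),(32,255,255)),("grn",(50,120,40),(75,255,255))):
    for z in (.024,.0):
        k=plane(t,big(mask(t,lo,hi))[:,0],z).astype(np.float32)
        q=cv2.minAreaRect(k); print(n,z,q[1:], "c",q[0],"box",np.round(cv2.boxPoints(q),4).tolist())
for n,lo,hi,roi,z in(("brushhandle",(5,125,60),(25,255,255),(190,190,218,240),.0065),("loop",(5,160,50),(25,255,255),(285,250,325,325),.012),("rib",(0,120,20),(14,255,110),(285,170,325,235),.008)):
    k=big(mask(t,lo,hi,roi))[:,0]; print(n,len(k),k.min(0),k.max(0))
    q=cv2.minAreaRect(plane(t,k,z).astype(np.float32)); print("  c",q[0],q[1:])
E
python3 m0.py
```

```text
cam [0.56954285 0.00593961 0.78626941]
blue circle ((254.06149291992188, 205.78341674804688), 13.376482009887695)
blue [0.6269 0.0031 0.0265] [[[253.97137404580153, 205.80884223918574]], [[252.94804318488528, 190.47672064777328]]] top at z=.06 [[0.62515168 0.00289658]]
red circle ((258.7272644042969, 289.0), 14.637595176696777)
red [ 0.4558 -0.006   0.0289] [[[258.55995309293456, 289.5250659630607]], [[192.6062271062271, 213.52594627594627]]] top at z=.06 [[ 0.45955825 -0.00520615]]
yel 0.024 ((0.17692601680755615, 0.2702412009239197), 84.78840637207031) c (0.5504727363586426, 0.29275429248809814) box [[0.40790000557899475, 0.21690000593662262], [0.6769999861717224, 0.1923999935388565], [0.6930999755859375, 0.3686000108718872], [0.4239000082015991, 0.39309999346733093]]
yel 0.0 ((0.18249648809432983, 0.2787497341632843), 84.78840637207031) c (0.5498722791671753, 0.3017846345901489) box [[0.4027999937534332, 0.22360000014305115], [0.680400013923645, 0.19830000400543213], [0.6970000267028809, 0.3799999952316284], [0.41940000653266907, 0.40529999136924744]]
grn 0.024 ((0.176489248871803
[... 292 characters left out ...]
8795624, 0.277452290058136), 89.21827697753906) c (0.5416849255561829, -0.3281336724758148) box [[0.4016999900341034, -0.4172999858856201], [0.6791999936103821, -0.42100000381469727], [0.6815999746322632, -0.23899999260902405], [0.4041999876499176, -0.23520000278949738]]
brushhandle 91 [200 194] [207 235]
  c (0.6112948656082153, 0.11137714236974716) ((0.0884319394826889, 0.015097015537321568), 0.4321645498275757)
loop 94 [298 266] [310 310]
  c (0.45479390025138855, -0.10216972976922989) ((0.09363208711147308, 0.013149810954928398), 10.112874031066895)
rib 117 [293 180] [317 224]
  c (0.6369026303291321, -0.10803237557411194) ((0.09672804921865463, 0.050000276416540146), 3.8692893981933594)
```

```bash
python3 - <<'E'
from h import *; import pickle
d=pickle.load(open("c0.pkl","rb")); t,s=d["top"],d["side"]
k=512/800
for n,a,b in(("g far out",(697,286),(573,485)),("g near out",(705,486),(384,574)),("g near in rim",(575,486),(328,463)),("g far in",(572,286),(502,391)),("y near out",(103,479),(220,219)),("y far out",(128,278),(349,192)),("y far in",(256,288),(374,233)),("y near in",(235,488),(236,269))):
    a=np.array([a])*k;b=np.array([b])*k; X=tri((t,s),(a,b)); 
    pr=[]
    for c in(t,s):
        q=c["camera_from_world"]@np.r_[X,1]; pr.append([c["cx"]+c["fx"]*q[0]/-q[2],c["cy"]+c["fy"]*q[1]/q[2]])
    print(n,np.round(X,4),"res",np.round(pr[0]-a[0],1),np.round(pr[1]-b[0],1),"side z.024",plane(s,b,.024).round(4),"top",plane(t,a,.024).round(4))
E
```

```text
g far out [ 0.6739 -0.4106  0.018 ] res [-0.3  0.6] [ 0.8 -0.2] side z.024 [[ 0.6691 -0.4128]] top [[ 0.6744 -0.4082]]
g near out [ 0.4089 -0.4057  0.0234] res [ 0.3 -1. ] [-1.2  0.1] side z.024 [[ 0.4108 -0.4067]] top [[ 0.407  -0.4046]]
g near in rim [ 0.4082 -0.2353  0.0141] res [ 0.3 -0.9] [-0.9  0. ] side z.024 [[ 0.4083 -0.2427]] top [[ 0.4086 -0.2316]]
g far in [ 0.6774 -0.2396  0.016 ] res [ 0.2 -0.5] [-0.5  0.1] side z.024 [[ 0.6742 -0.2451]] top [[ 0.6753 -0.2365]]
y near out [0.4242 0.3929 0.0131] res [ 0.9 -1.6] [-1.1 -0.2] side z.024 [[0.425  0.3733]] top [[0.4231 0.3891]]
y far out [0.6949 0.3741 0.0048] res [ 0.6 -1.3] [-0.9  0. ] side z.024 [[0.687  0.3441]] top [[0.6891 0.3662]]
y far in [0.6749 0.1943 0.0201] res [-0.   0.1] [ 0.1 -0. ] side z.024 [[0.6726 0.1894]] top [[0.6746 0.1933]]
y near in [0.4103 0.2179 0.0157] res [ 0.4 -1. ] [-0.8 -0.1] side z.024 [[0.4106 0.2057]] top [[0.41   0.2164]]
```

```bash
python3 - <<'E'
from h import *; from bench import r
go(r.read_state(),.626,.003,.17,0)
E
```

```text
turn -0.353  shift x -41.01 y -58.31 z 7.46 cm pos [0.2158 0.5862 0.2439] yaw -0.353 tilt 0.0012 w 0.0871 F [ 0.7 -0.1 -1. ] t 0.1
```

```bash
python3 -m jog '[[-2,-3,0,-0.12,0],[-3,-3.5,0,-0.12,0],[-3.4,-3.3,0,-0.113,0],[-3.6,-3.2,0,0,0],[-3.6,-3.2,0,0,0],[-3.6,-3.2,0,0,0],[-3.6,-3.2,0,0,0],[-3.6,-3.2,0,0,0],[-3.6,-3.2,0,0,0],[0,0,0,0,0]]' 30; cat > look.py <<'E'
import sys; from h import *; from bench import r; import pickle
c=r.camera("wrist"); c["s"]=r.read_state(); pickle.dump(c,open(sys.argv[1]+".pkl","wb"))
cv2.imwrite(f"pics/{sys.argv[1]}.png",c["pixels"][:,:,::-1])
go(c["s"],*map(float,sys.argv[2:6])); print(c["fx"],c["cx"],c["cy"],"cam at",ray(c,[[0,0]])[0].round(4))
E
python3 look.py wy .626 .003 .17 0
```

```text
time: 1.1
ee_pos: [0.5015, 0.2723, 0.2394]
eef_rot: [-0.01, 1.0, -0.003, -0.002]
ft_force: [0.1, -0.1, -0.7]
width: 0.0869
turn 0.024  shift x -12.72 y -27.18 z 7.00 cm pos [0.4992 0.2752 0.2393] yaw 0.024 tilt 0.0079 w 0.0874 F [-0.3  0.2 -0.5] t 1.15
272.4699498769774 255.73508000557072 193.0347575899284 cam at [0.4193 0.2723 0.3789]
```

View pics/wy.png

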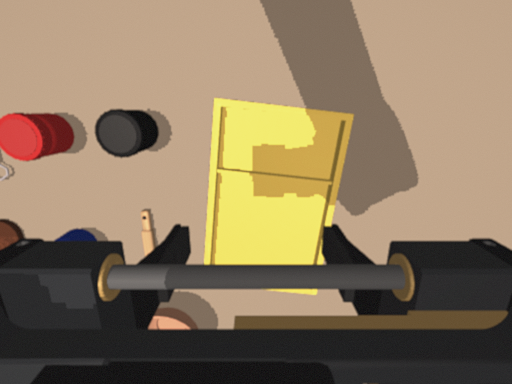

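The wrist view shows the yellow tray from above. Its near rim corners are at (217, 99) and (352, 114), the cross wall runs (219, 171)–(333, 181), and the far rim is partly hidden.

```bash
python3 - <<'E'
from h import *; import pickle
c=pickle.load(open("wy.pkl","rb")); d=pickle.load(open("c0.pkl","rb"));t=d["top"];s=d["side"];k=.64
print(plane(c,[[217,99],[352,114]],.024).round(4), "cross",plane(c,[[219,171],[333,181]],.022).round(4))
print("top cross y",plane(t,np.array([[120,408],[237,415]])*k,.022).round(4),"g",plane(t,np.array([[578,414],[690,415]])*k,.022).round(4))
print("side cross y",plane(s,np.array([[265,210],[283,255]])*k,.022).round(4),"g",plane(s,np.array([[392,439],[446,537]])*k,.022).round(4))
E
```

```text
[[0.4091 0.2218]
 [0.4234 0.3901]] cross [[0.5002 0.2222]
 [0.5107 0.376 ]]
top cross y [[0.5149 0.3714]
 [0.5045 0.2162]] g [[ 0.5024 -0.2395]
 [ 0.5    -0.3905]]
side cross y [[0.5136 0.3651]
 [0.4984 0.2079]] g [[ 0.4989 -0.2458]
 [ 0.4949 -0.3994]]
```

```bash
python3 -m jog '[[-1.6,-3.5,0.9,0.024,0],[-1.6,-3.5,0.9,0,0],[-1.6,-3.5,0.9,0,0],[-1.6,-3.5,0.9,0,0],[-1.6,-3.5,0.9,0,0],[-1.6,-3.5,0.9,0,0],[-1.6,-3.5,0.9,0,0],[-1.6,-3.5,0.9,0,0],[0,0,0,0,0],[0,0,0,0,0]]'; python3 look.py wb .626 .003 .042 0
python3 - <<'E'
from h import *; import pickle
c=pickle.load(open("wb.pkl","rb")); m=mask(c,(105,120,40),(130,255,255)); k=big(m)[:,0]; print(k.min(0),k.max(0)); print(plane(c,[(k.min(0)+k.max(0))/2],.03))
E
```

```text
time: 2.15
ee_pos: [0.6279, -0.0012, 0.1606]
eef_rot: [-0.008, 1.0, -0.0, -0.006]
ft_force: [0.6, 1.0, 0.8]
width: 0.0869
turn 0.016  shift x 0.02 y 0.48 z 11.86 cm pos [ 0.6277 -0.0017  0.1606] yaw 0.016 tilt 0.0130 w 0.0868 F [-0.1 -0.9 -0.5] t 2.2
272.4699498769774 255.73508000557072 193.0347575899284 cam at [ 0.547  -0.0018  0.3009]
[231 161] [287 223]
[[0.62728694 0.00273905]]
```

View pics/wb.png

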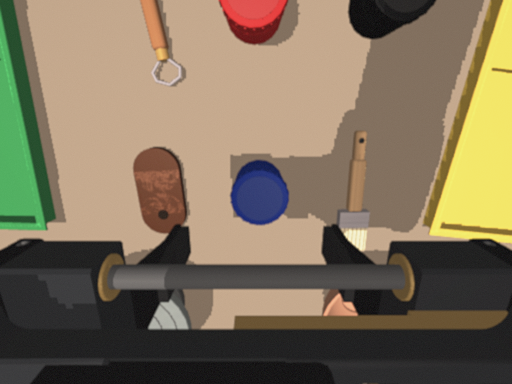

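The blue jar is centred at about (260, 192), between the jaws. The rib is at (160, 190) and the brush handle at (357, 175).

```bash
python3 -m jog '[[0,0.45,0,0.016,0],[0,0,2.5,0,0],[0,0,3,0,0],[0,0,3,0,0],[0,0,2.5,0,0],[0,0,0.7,0,0],[0,0,0,0,0],[0,0,0,0,1],[0,0,0,0,1],[0,0,0,0,1]]' 25; python3 - <<'E'
from h import *; from bench import r
go(r.read_state(),.627,.003,.042,0)
import pickle
c=pickle.load(open("wb.pkl","rb"))
for n,lo,hi,roi,z in(("rib",(0,120,20),(14,255,140),(120,140,200,240),.008),("brushh",(5,125,60),(25,255,255),(340,125,375,210),.007),):
    k=big(mask(c,lo,hi,roi))[:,0]; P=plane(c,k,z).astype(np.float32); q=cv2.minAreaRect(P); print(n,k.min(0),k.max(0),q,np.round(cv2.boxPoints(q),4).tolist())
E
```

```text
time: 3.2
ee_pos: [0.6281, 0.0189, 0.0469]
eef_rot: [-0.005, 1.0, 0.003, -0.002]
ft_force: [-0.2, -0.7, -0.5]
width: 0.0705
turn 0.011  shift x 0.11 y -1.59 z 0.48 cm pos [0.6281 0.0189 0.0469] yaw 0.011 tilt 0.0073 w 0.0705 F [-0.2 -0.7 -0.5] t 3.2
rib [134 148] [185 232] ((0.6356327533721924, -0.10749055445194244), (0.09833545237779617, 0.0505405068397522), 4.091863632202148) [[0.5848000049591064, -0.08579999953508377], [0.5884000062942505, -0.13619999587535858], [0.6865000128746033, -0.12919999659061432], [0.6829000115394592, -0.07880000025033951]]Traceback (most recent call last):
  File "<stdin>", line 6, in <module>
  File "h.py", line 16, in big
    return max(cn,key=cv2.contourArea)
ValueError: max() iterable argument is empty
```

```bash
python3 -m jog '[[0,0,0,0,1],[0,0,0,0,1],[0,0,0,0,1],[0,0,0,0,1],[0,0,0,0,1],[0,0,0,0,1],[0,0,0,0,1],[0,0,0,0,1],[0,0,0,0,1],[0,0,0,0,1]]'; python3 look.py wb2 .462 .3015 .15 -.088
```

```text
time: 4.2
ee_pos: [0.6288, 0.0189, 0.0484]
eef_rot: [-0.005, 1.0, 0.003, -0.001]
ft_force: [-0.1, -0.1, -1.6]
width: 0.0547
turn 0.098  shift x 19.12 y 26.76 z -9.94 cm pos [0.6288 0.0188 0.0484] yaw 0.010 tilt 0.0071 w 0.0542 F [ 0.2 -0.1 -0.8] t 4.25
272.4699498769774 255.73508000557072 193.0347575899284 cam at [0.5464 0.0178 0.1878]
```

View pics/wb2.png

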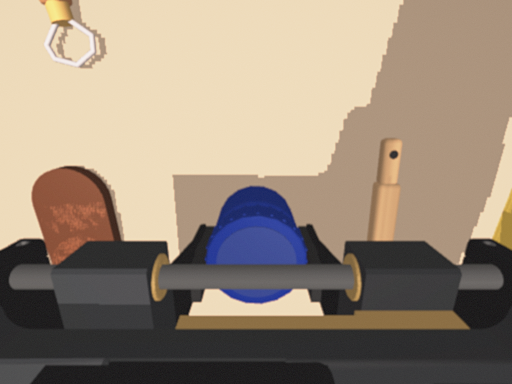

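The jar is gripped and upright between the pads (256, 245), with the opening at 54 mm.

```bash
python3 -m jog '[[0,0,-3,0,1],[0,0,-3.5,0,1],[1.5,1,-3.5,0.05,1],[2.9,3.8,0,0.05,1],[2.9,3.9,0,0,1],[2.9,3.9,0,0,1],[2.9,4,0,0,1],[2.9,4,0,0,1],[2.9,4,0,0,1],[0,0,0,0,1]]'; python3 look.py wb3 .462 .3015 .0475 -.088
```

```text
time: 5.25
ee_pos: [0.4559, 0.2833, 0.1541]
eef_rot: [0.049, 0.999, 0.004, -0.001]
ft_force: [0.7, -0.9, -1.3]
width: 0.0543
turn -0.014  shift x -0.23 y 2.10 z 10.68 cm pos [0.4578 0.2801 0.1541] yaw -0.102 tilt 0.0062 w 0.0545 F [ 0.3 -1.3 -1.7] t 5.3
272.4699498769774 255.73508000557072 193.0347575899284 cam at [0.3737 0.2912 0.2935]
```

View pics/wb3.png

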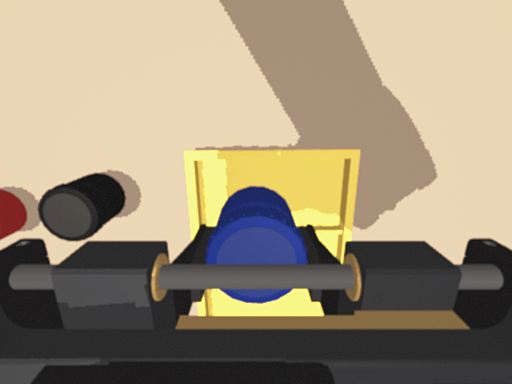

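The jar hangs over the yellow jar bay. The tray's near rim corners are at (185, 150) and (360, 150).

```bash
python3 - <<'E'
from h import *; import pickle
c=pickle.load(open("wb3.pkl","rb")); print(plane(c,[[185,150],[360,150]],.024).round(4)); go(c["s"],.462,.3015,.0525,-.088)
E
python3 -m jog '[[-0.2,1.2,1,0,1],[0,0.8,2,-0.014,1],[0,0,2,0,1],[0,0,2,0,1],[0,0,1.5,0,1],[0,0,0.8,0,1],[0,0,0,0,1],[0,0,0,0,1],[0,0,0,0,1],[0,0,0,0,1]]'; python3 look.py wb4 .462 .3015 .0525 -.088
```

```text
[[0.4065 0.2198]
 [0.4238 0.3919]]
turn -0.014  shift x -0.23 y 2.10 z 10.18 cm pos [0.4578 0.2801 0.1541] yaw -0.102 tilt 0.0062 w 0.0545 F [ 0.3 -1.3 -1.7] t 5.3
time: 6.3
ee_pos: [0.4689, 0.2969, 0.0562]
eef_rot: [0.049, 0.999, 0.003, 0.002]
ft_force: [0.3, -0.1, -1.4]
width: 0.0546
turn -0.010  shift x 0.74 y 0.39 z 0.38 cm pos [0.469  0.297  0.0563] yaw -0.098 tilt 0.0066 w 0.0544 F [ 0.6 -0.1 -1.3] t 6.35
272.4699498769774 255.73508000557072 193.0347575899284 cam at [0.3861 0.305  0.1951]
```

```bash
python3 -m jog '[[0.8,0.2,0,0,1],[0,0,0.15,0,1],[0,0,0.15,0,1],[0,0,0.05,0,1],[0,0,0,0,1],[0,0,0,0,1],[0,0,0,0,1],[0,0,0,0,1],[0,0,0,0,1],[0,0,0,0,1]]'; python3 look.py wb5 .462 .3015 .0525 -.088
```

```text
time: 7.35
ee_pos: [0.4608, 0.3006, 0.0536]
eef_rot: [0.049, 0.999, 0.004, 0.002]
ft_force: [0.0, 0.8, -2.3]
width: 0.0545
turn -0.010  shift x -0.10 y 0.09 z 0.11 cm pos [0.4609 0.3007 0.0536] yaw -0.098 tilt 0.0086 w 0.0544 F [ 0.4 -0.3 -1. ] t 7.4
272.4699498769774 255.73508000557072 193.0347575899284 cam at [0.3778 0.3085 0.1924]
```

```bash
python3 -m jog '[[0,0,0.1,0,1],[0,0,0,0,0.9],[0,0,0,0,0.3],[0,0,0,0,0.25],[0,0,0,0,0.25],[0,0,0,0,0.25],[0,0,-2,0,0.25],[0,0,-3,0,0.25],[0,0,-4,0,0.25],[0,0,-2,0,0.25]]'; python3 look.py wb6 .63 .111 .13 0
```

```text
time: 8.4
ee_pos: [0.4589, 0.2988, 0.1634]
eef_rot: [0.049, 0.999, 0.002, 0.0]
ft_force: [0.2, -0.1, 0.1]
width: 0.065
turn -0.098  shift x -17.02 y -18.86 z 3.51 cm pos [0.4597 0.2994 0.1657] yaw -0.098 tilt 0.0060 w 0.0648 F [1.9 1.5 2.5] t 8.45
272.4699498769774 255.73508000557072 193.0347575899284 cam at [0.3765 0.3072 0.3026]
```

View pics/wb6.png

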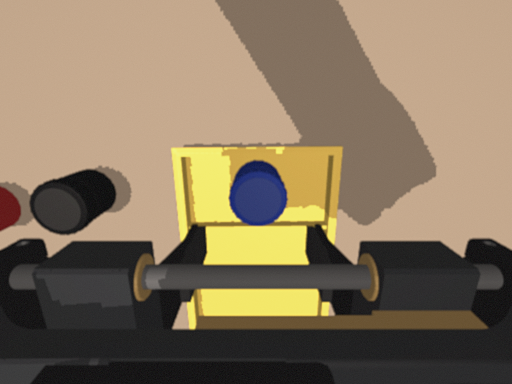

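The blue jar stands in the yellow jar bay (258, 190), clear of the cross wall at row 222. Brush next.

```bash
python3 -m jog '[[0,-2.5,0,-0.05,0.45],[-2.7,-3.1,0,-0.048,0.45],[-2.9,-3.1,0,0,0.45],[-2.9,-3.1,0,0,0.45],[-2.9,-3.1,0.5,0,0.45],[-2.9,-3.1,0.8,0,0.45],[-2.9,-2,0.8,0,0.45],[0,0,0.8,0,0.45],[0,0,0,0,0.45],[0,0,0,0,0.45]]'; python3 look.py br .63 .111 .025 0
```

```text
time: 9.45
ee_pos: [0.6349, 0.0943, 0.1364]
eef_rot: [-0.005, 1.0, 0.004, 0.004]
ft_force: [1.4, -0.2, 0.2]
width: 0.048
turn 0.011  shift x 0.54 y 1.52 z 11.15 cm pos [0.6346 0.0948 0.1364] yaw 0.011 tilt 0.0111 w 0.0480 F [-0.2 -0.5  0.7] t 9.5
272.4699498769774 255.73508000557072 193.0347575899284 cam at [0.5512 0.0931 0.275 ]
```

View pics/br.png

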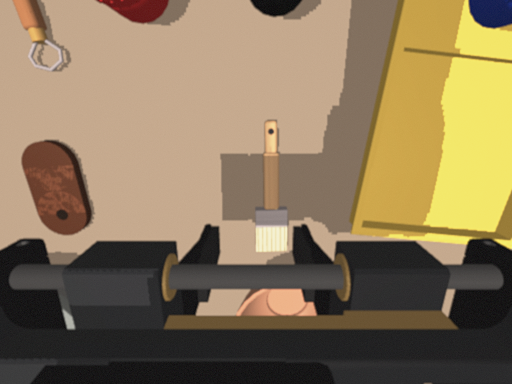

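The brush runs from its tail at (271, 120) to its bristle end at (272, 251). The ferrule starts at row 208.

```bash
python3 - <<'E'
from h import *; import pickle
c=pickle.load(open("br.pkl","rb")); P=plane(c,[[271,120],[271.5,208],[272,251]],.0065); print(P.round(4)); go(c["s"],*(P[0]+(P[2]-P[0])*.46),.025,np.arctan2(*(P[2]-P[0])[::-1]))
E
```

```text
[[0.5646 0.1099]
 [0.6543 0.1128]
 [0.7055 0.1148]]
turn -0.024  shift x 0.54 y 1.65 z 11.15 cm pos [0.6346 0.0948 0.1364] yaw 0.011 tilt 0.0111 w 0.0480 F [-0.2 -0.5  0.7] t 9.5
```

```bash
python3 -m jog '[[0.5,1.6,1,-0.024,0.45],[0,0,2,0,0.45],[0,0,2,0,0.45],[0,0,2,0,0.45],[0,0,0.5,0,0.45],[0,0,0,0,0.45],[0,0,0,0,0.45],[0,0,0,0,0.45],[0,0,0,0,0.45],[0,0,0,0,0.45]]'; python3 -c "
from h import *; from bench import r
go(r.read_state(),.629,.1122,.025,.035)"
```

```text
time: 10.5
ee_pos: [0.6265, 0.1286, 0.0633]
eef_rot: [-0.028, 1.0, 0.009, 0.007]
ft_force: [-0.5, 0.1, 0.1]
width: 0.0479
turn 0.022  shift x -0.14 y -1.71 z 3.80 cm pos [0.6265 0.1286 0.0633] yaw 0.057 tilt 0.0218 w 0.0479 F [-0.5  0.1  0.1] t 10.5
```

```bash
python3 -m jog '[[0,-0.8,0,0.015,0.45],[0,-0.5,0,0,0.45],[0,0,0,0,0.45],[0,0,0,0,0.45],[0,0,0,0,0.45],[0,0,0,0,0.45],[0,0,1,0,0.45],[0,0,1,0,0.45],[0,0,0,0,0.45],[0,0,0,0,0.45]]'; python3 -c "
from h import *; from bench import r
go(r.read_state(),.629,.1122,.025,.035)"
```

```text
time: 11.5
ee_pos: [0.6276, 0.1141, 0.0412]
eef_rot: [-0.02, 1.0, 0.009, 0.006]
ft_force: [-0.6, -0.3, 0.6]
width: 0.0478
turn 0.004  shift x -0.11 y -0.23 z 1.62 cm pos [0.6276 0.1141 0.0412] yaw 0.039 tilt 0.0216 w 0.0478 F [-0.6 -0.3  0.6] t 11.5
```

```bash
python3 -m jog '[[0,-0.15,0,0,0.45],[0,0,0.6,0,0.45],[0,0,0.6,0,0.45],[0,0,0.25,0,0.45],[0,0,0,0,0.45],[0,0,0,0,1],[0,0,0,0,1],[0,0,0,0,1],[0,0,0,0,1],[0,0,0,0,1]]' 25; python3 look.py br2 .629 .1122 .025 .035
```

```text
time: 12.5
ee_pos: [0.6283, 0.1128, 0.0259]
eef_rot: [-0.02, 1.0, 0.009, 0.007]
ft_force: [-1.2, 0.8, 1.0]
width: 0.0158
turn 0.004  shift x -0.07 y -0.07 z 0.09 cm pos [0.6282 0.1128 0.0259] yaw 0.039 tilt 0.0222 w 0.0157 F [0.2 0.2 0.2] t 12.55
272.4699498769774 255.73508000557072 193.0347575899284 cam at [0.5437 0.1079 0.1639]
```

```bash
python3 -m jog '[[0,0,-2,0,1],[0,0,-3,0,1],[0,0,-3,0,1],[0,1.5,-1,0.04,1],[0.8,4,0,0.05,1],[1,4,0,0.04,1],[1,4,0,0,1],[0.6,4,0,0,1],[0.3,2,0,0,1],[0,0,0,0,1]]'; python3 look.py br3 .5836 .3262 .031 -.09
```

```text
time: 13.55
ee_pos: [0.6001, 0.3134, 0.1225]
eef_rot: [0.05, 0.999, 0.009, 0.006]
ft_force: [-0.8, 0.1, -0.6]
width: 0.0155
turn -0.012  shift x 1.90 y 1.12 z 9.15 cm pos [0.6004 0.3117 0.1225] yaw -0.102 tilt 0.0214 w 0.0155 F [-0.6  0.1 -0.6] t 13.6
272.4699498769774 255.73508000557072 193.0347575899284 cam at [0.516  0.3199 0.2608]
```

View pics/br3.png

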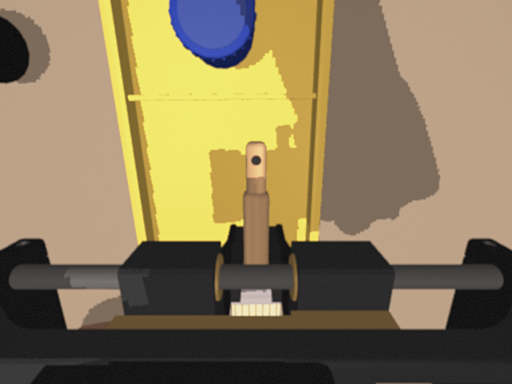

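The brush is held straight over the yellow tool bay. Its tail is at (257, 142), and the cross wall runs (128, 98)–(316, 95).

```bash
python3 - <<'E'
from h import *; import pickle
c=pickle.load(open("br3.pkl","rb")); print(plane(c,[[130,98],[316,95]],.022).round(4)); print("rims z.024", plane(c,[[112,50],[145,240],[331,50],[321,240]],.024).round(4)); print("tail at z~.1",plane(c,[[257,142]],.106).round(4))
E
python3 -m jog '[[0.7,0.4,0,-0.01,1],[0.7,0.4,0,0,1],[0.2,0.1,0,0,1],[0,0,0,0,1],[0,0,0,0,1],[0,0,2,0,1],[0,0,2,0,1],[0,0,1.5,0,1],[0,0,0,0,1],[0,0,0,0,1]]'; python3 -c "
from h import *; from bench import r
go(r.read_state(),.5836,.3262,.031,-.09)"
```

```text
[[0.5014 0.2222]
 [0.5144 0.3748]]
rims z.024 [[0.4657 0.2177]
 [0.6293 0.206 ]
 [0.4823 0.3872]
 [0.6481 0.3749]]
tail at z~.1 [[0.5366 0.3215]]
time: 14.6
ee_pos: [0.5881, 0.3163, 0.0673]
eef_rot: [0.05, 0.999, 0.008, 0.007]
ft_force: [-0.1, 0.3, 0.3]
width: 0.0159
turn -0.010  shift x 0.59 y 0.88 z 3.63 cm pos [0.5881 0.3163 0.0673] yaw -0.100 tilt 0.0220 w 0.0159 F [-0.1  0.3  0.3] t 14.6
```

```bash
python3 -m jog '[[0.2,0.5,0,0,1],[0,0.3,0,0,1],[0,0,0,0,1],[0,0,0,0,1],[0,0,1,0,1],[0,0,1,0,1],[0,0,0.8,0,1],[0,0,0.3,0,1],[0,0,0,0,1],[0,0,0,0,1]]'; python3 -c "
from h import *; from bench import r
go(r.read_state(),.5858,.325,.0305,-.085)"
```

```text
time: 15.6
ee_pos: [0.5882, 0.3262, 0.0355]
eef_rot: [0.05, 0.999, 0.009, 0.008]
ft_force: [0.2, 0.8, 0.4]
width: 0.0153
turn -0.015  shift x 0.24 y -0.15 z 0.50 cm pos [0.5882 0.3262 0.0355] yaw -0.100 tilt 0.0241 w 0.0153 F [0.2 0.8 0.4] t 15.6
```

```bash
python3 -m jog '[[0.2,0,0.3,0,1],[0,0,0.15,0,1],[0,0,0.05,0,1],[0,0,0,0,1],[0,0,0,0,0.6],[0,0,0,0,0.6],[0,0,0,0,0.6],[0,0,-2,0,0.6],[0,0,-4,0,0.6],[0,0,-4,0,0.6]]'; python3 look.py br4 .455 -.102 .14 .176
```

```text
time: 16.6
ee_pos: [0.5818, 0.3234, 0.1276]
eef_rot: [0.05, 0.999, 0.006, 0.005]
ft_force: [0.8, 0.3, 0.4]
width: 0.0344
turn -0.277  shift x 20.22 y -39.74 z -1.51 cm pos [0.5847 0.3248 0.1355] yaw -0.101 tilt 0.0244 w 0.0347 F [2.3 1.  5.4] t 16.65
272.4699498769774 255.73508000557072 193.0347575899284 cam at [0.4981 0.3309 0.2661]
```

View pics/br4.png

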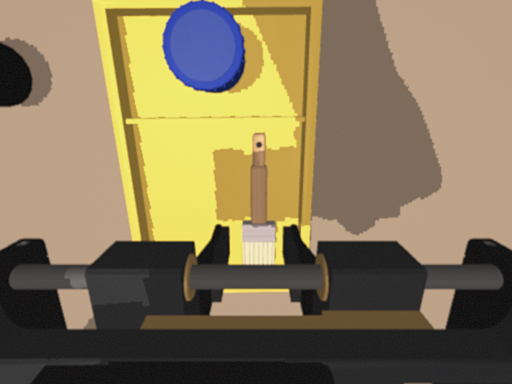

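The brush lies flat in the tool bay, from (259, 133) to about (259, 262), clear of the walls. Loop tool next.

```bash
python3 -m jog '[[0,-1.5,0,-0.13,0.45],[1,-3.5,-0.3,-0.13,0.45],[2.1,-4.3,0,-0.015,0.45],[2.1,-4.3,0,0,0.45],[2.1,-4.3,0,0,0.45],[2.1,-4.3,0,0,0.45],[2.1,-4.3,0,0,0.45],[2.1,-4.3,0,0,0.45],[2.1,-4.3,0,0,0.45],[0,0,0,0,0.45]]'; python3 look.py lt .455 -.102 .025 .176
```

```text
time: 17.65
ee_pos: [0.4834, -0.0587, 0.1323]
eef_rot: [-0.094, 0.995, 0.011, 0.017]
ft_force: [0.2, 1.5, 0.5]
width: 0.0481
turn 0.016  shift x 4.08 y -4.26 z 10.52 cm pos [ 0.4843 -0.0556  0.1324] yaw 0.192 tilt 0.0412 w 0.0481 F [-0.3  0.6  0.2] t 17.7
272.4699498769774 255.73508000557072 193.0347575899284 cam at [ 0.3978 -0.077   0.2684]
```

View pics/lt.png

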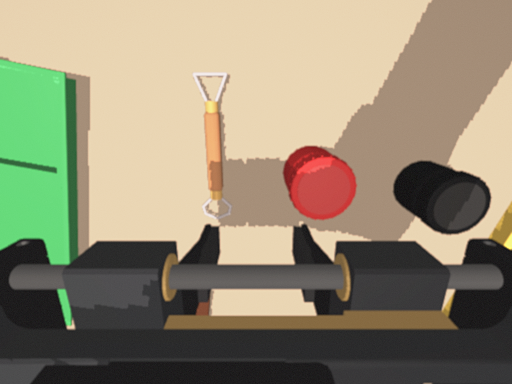

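The loop tool's handle runs (212, 111)–(216, 192), its triangular loop ends at row 73 and its round loop at row 218. The red jar is at (320, 182).

```bash
python3 - <<'E'
from h import *; import pickle
c=pickle.load(open("lt.pkl","rb")); P=plane(c,[[210.5,73],[212,111],[215.5,191],[217,218]],.01); print(P.round(4)); q=(P[1]+P[2])/2;print(q,(P[0]+P[3])/2); go(c["s"],*q,.025,np.arctan2(*(P[3]-P[0])[::-1]))
print(R.from_quat(c["s"]["eef_rot"]).as_matrix()[:,2])
E
```

```text
[[ 0.3853 -0.1145]
 [ 0.4165 -0.1089]
 [ 0.492  -0.0951]
 [ 0.521  -0.0895]]
[ 0.45420348 -0.10201615] [ 0.45317752 -0.10196471]
turn 0.009  shift x 4.19 y -4.23 z 10.51 cm pos [ 0.4843 -0.0556  0.1324] yaw 0.192 tilt 0.0412 w 0.0481 F [-0.3  0.6  0.2] t 17.7
[ 0.03165514  0.02630324 -0.99915269]
```

```bash
python3 -m jog '[[1.4,-1.4,0,0,0.45],[1.4,-1.4,0,0,0.45],[0.9,-0.9,0,0,0.45],[0,0,0,0,0.45],[0,0,0,0,0.45],[0,0,2,0,0.45],[0,0,2,0,0.45],[0,0,1.5,0,0.45],[0,0,0,0,0.45],[0,0,0,0,0.45]]'; python3 -c "
from h import *; from bench import r
go(r.read_state(),.454,-.102,.025,.183)"
```

```text
time: 18.7
ee_pos: [0.4628, -0.0887, 0.0755]
eef_rot: [-0.101, 0.995, 0.012, 0.02]
ft_force: [0.1, 0.5, 0.0]
width: 0.0479
turn 0.021  shift x 1.32 y -1.25 z 4.98 cm pos [ 0.4628 -0.0887  0.0755] yaw 0.204 tilt 0.0474 w 0.0479 F [0.1 0.5 0. ] t 18.7
```

```bash
python3 -m jog '[[0.6,-0.6,0,0.01,0.45],[0.5,-0.5,0,0,0.45],[0.1,-0.1,0,0,0.45],[0,0,0,0,0.45],[0,0,0,0,0.45],[0,0,1,0,0.45],[0,0,1.2,0,0.45],[0,0,0.6,0,0.45],[0,0,0,0,0.45],[0,0,0,0,0.45]]'; python3 -c "
from h import *; from bench import r
go(r.read_state(),.454,-.102,.025,.183)"
```

```text
time: 19.7
ee_pos: [0.4551, -0.1027, 0.0461]
eef_rot: [-0.096, 0.995, 0.013, 0.021]
ft_force: [0.9, -0.2, -0.2]
width: 0.0479
turn 0.011  shift x 0.19 y 0.04 z 2.10 cm pos [ 0.4551 -0.1027  0.0461] yaw 0.194 tilt 0.0497 w 0.0479 F [ 0.9 -0.2 -0.2] t 19.7
```

```bash
python3 -m jog '[[0.1,0,0,0.01,0.45],[0,0,0.7,0,0.45],[0,0,0.8,0,0.45],[0,0,0.35,0,0.45],[0,0,0,0,0.45],[0,0,0,0,1],[0,0,0,0,1],[0,0,0,0,1],[0,0,0,0,1],[0,0,0,0,1]]'; python3 -c "
from h import *; from bench import r
go(r.read_state(),.59,.258,.12,-.085)"
```

```text
time: 20.7
ee_pos: [0.4554, -0.1023, 0.0266]
eef_rot: [-0.091, 0.996, 0.013, 0.022]
ft_force: [0.5, -0.6, 0.1]
width: 0.0159
turn 0.268  shift x -10.73 y 37.23 z -8.08 cm pos [ 0.4554 -0.1023  0.0266] yaw 0.183 tilt 0.0507 w 0.0159 F [ 0.5 -0.6  0.1] t 20.7
```

```bash
python3 -m jog '[[0,0,-2.5,0,1],[0,0,-3.5,0,1],[0,0,-3.5,0.04,1],[-0.5,2,-0.5,0.11,1],[-1,4.5,0,0.11,1],[-1.5,4.6,0,0,1],[-1.5,4.6,0,0,1],[-1.5,4.6,0,0,1],[-1.5,4.6,0,0,1],[-1.5,4.6,0,0,1]]'; python3 -m jog '[[-0.5,3,0,0,1],[0,0,0,0,1],[0,0,0,0,1],[0,0,0,0,1],[0,0,0,0,1],[0,0,0,0,1],[0,0,0,0,1],[0,0,0,0,1],[0,0,0,0,1],[0,0,0,0,1]]'; python3 look.py lt2 .591 .258 .031 -.085
```

```text
time: 21.7
ee_pos: [0.5597, 0.1848, 0.1454]
eef_rot: [0.052, 0.998, 0.016, 0.021]
ft_force: [0.6, -0.7, -0.3]
width: 0.0138
time: 22.7
ee_pos: [0.5679, 0.218, 0.1461]
eef_rot: [0.05, 0.998, 0.017, 0.021]
ft_force: [-0.9, -0.2, -1.1]
width: 0.0136
turn -0.015  shift x -1.49 y 3.77 z 11.72 cm pos [0.5679 0.2181 0.1461] yaw -0.100 tilt 0.0534 w 0.0136 F [-0.6  0.3  0.2] t 22.75
272.4699498769774 255.73508000557072 193.0347575899284 cam at [0.4796 0.2228 0.2818]
```

View pics/lt2.png

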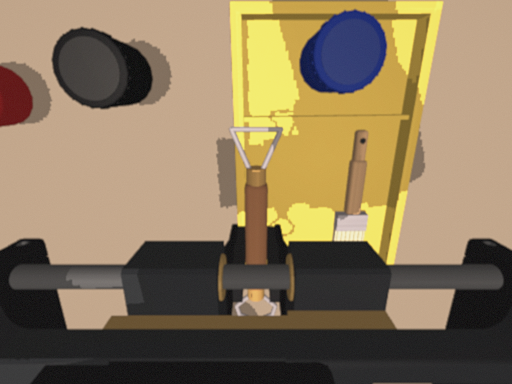

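The loop tool is held straight at (256, 210). The tray's near right corner is below it and the brush is at (355, 185).

```bash
python3 -m jog '[[-0.5,1.2,0,0,1],[-0.5,1.4,0,0,1],[-0.4,0.9,0,0,1],[0,0,0,0,1],[0,0,0,0,1],[0,0,2,0,1],[0,0,2.5,0,1],[0,0,2,0,1],[0,0,0,0,1],[0,0,0,0,1]]'; python3 look.py lt3 .591 .258 .031 -.085; python3 - <<'E'
from h import *; import pickle
c=pickle.load(open("lt2.pkl","rb")); print(plane(c,[[243,117],[407,117]],.022).round(4)); print("loop ends z~.125",plane(c,[[257,128],[256,184]],.13).round(4))
print(R.from_quat(c["s"]["eef_rot"]).as_matrix()[:,2])
E
```

```text
time: 23.75
ee_pos: [0.5902, 0.2558, 0.0824]
eef_rot: [0.05, 0.998, 0.017, 0.022]
ft_force: [0.8, -0.1, -0.1]
width: 0.0132
turn -0.015  shift x 0.15 y 0.05 z 5.15 cm pos [0.5901 0.2558 0.0824] yaw -0.100 tilt 0.0550 w 0.0135 F [-0.1 -0.5 -0.5] t 23.8
272.4699498769774 255.73508000557072 193.0347575899284 cam at [0.5016 0.2606 0.2179]
[[0.4982 0.2183]
 [0.514  0.3713]]
loop ends z~.125 [[0.497  0.2271]
 [0.5289 0.2234]]
[ 0.04358817  0.03088265 -0.99857215]
```

```bash
python3 -m jog '[[0.1,0,1,0,1],[0,0,1.5,0,1],[0,0,1.2,0,1],[0,0,0.5,0,1],[0,0,0.3,0,1],[0,0,0,0,1],[0,0,0,0,1],[0,0,0,0,1],[0,0,0,0,1],[0,0,0,0,1]]'; python3 -c "
from h import *; from bench import r
go(r.read_state(),.591,.2575,.031,-.085)"
```

```text
time: 24.8
ee_pos: [0.5928, 0.258, 0.0368]
eef_rot: [0.05, 0.998, 0.018, 0.024]
ft_force: [-0.2, 0.4, -0.8]
width: 0.0135
turn -0.015  shift x 0.20 y -0.09 z 0.57 cm pos [0.5928 0.258  0.0368] yaw -0.100 tilt 0.0593 w 0.0135 F [-0.2  0.4 -0.8] t 24.8
```

```bash
python3 -m jog '[[0.2,0,0.25,0,1],[0,0,0.2,0,1],[0,0,0.1,0,1],[0,0,0,0,1],[0,0,0,0,0.6],[0,0,0,0,0.6],[0,0,0,0,0.6],[0,0,-2,0,0.6],[0,0,-4,0,0.6],[0,0,-4,0,0.6]]'; python3 look.py lt4 .457 -.006 .15 0
```

```text
time: 25.8
ee_pos: [0.5827, 0.2539, 0.1283]
eef_rot: [0.05, 0.998, 0.015, 0.019]
ft_force: [1.3, 0.6, 0.5]
width: 0.0346
turn -0.100  shift x 12.73 y -26.02 z -2.96 cm pos [0.5855 0.255  0.1358] yaw -0.100 tilt 0.0578 w 0.0347 F [3.2 1.1 5.9] t 25.85
272.4699498769774 255.73508000557072 193.0347575899284 cam at [0.4949 0.259  0.2643]
```

View pics/lt4.png

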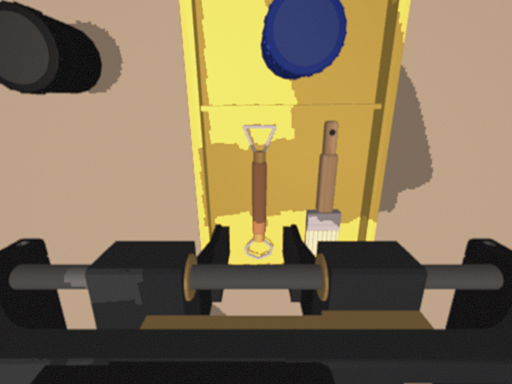

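Loop tool and brush lie side by side, flat, in the yellow tool bay. Red jar next.

```bash
python3 -m jog '[[0,-1,-1.5,-0.05,0.3],[1.5,-3.1,-1,-0.05,0],[1.6,-3.3,0,0,0],[1.6,-3.3,0,0,0],[1.6,-3.3,0,0,0],[1.6,-3.3,0,0,0],[1.6,-3.3,0,0,0],[1.6,-3.3,0,0,0],[0.6,-1.5,0,0,0],[0,0,0,0,0]]'; python3 look.py rj .456 -.006 .15 0;  python3 - <<'E'
from h import *; import pickle
c=pickle.load(open("rj.pkl","rb"))
for lo,hi in (((0,200,60),(4,255,255)),((172,200,60),(180,255,255))):
  m=mask(c,lo,hi)
  if m.any():
    k=big(m)[:,0]; print(k.min(0),k.max(0),plane(c,[(k.min(0)+k.max(0))/2],.03),"n",m.sum()//255)
print(R.from_quat(c["s"]["eef_rot"]).as_matrix()[:,2])
E
```

```text
time: 26.85
ee_pos: [0.4631, -0.0063, 0.1477]
eef_rot: [-0.002, 0.999, 0.02, 0.028]
ft_force: [-0.1, 0.5, 0.4]
width: 0.0869
turn 0.007  shift x 0.73 y -0.07 z -0.27 cm pos [ 0.4635 -0.0052  0.1478] yaw 0.007 tilt 0.0686 w 0.0870 F [-1.   0.7 -0.2] t 26.9
272.4699498769774 255.73508000557072 193.0347575899284 cam at [ 0.3726 -0.0113  0.2819]
[230 164] [230 164] [[ 0.43819612 -0.02562369]] n 2
[ 0.05616376  0.03931348 -0.99764727]
```

```bash
python3 - <<'E'
from h import *; import pickle
c=pickle.load(open("rj.pkl","rb")); h=cv2.cvtColor(c["pixels"],cv2.COLOR_RGB2HSV)
print(h[150:260:20,230:290:20].tolist())
P=c["pixels"].astype(int); m=((P[:,:,0]>70)&(P[:,:,0]>2.2*P[:,:,1])&(P[:,:,0]>2.2*P[:,:,2])); m[260:]=0
k=big(m)[:,0]; print(k.min(0),k.max(0),plane(c,[(k.min(0)+k.max(0))/2],.03),m.sum())
E
```

```text
[[[15, 69, 158], [3, 142, 133], [15, 68, 157]], [[0, 184, 130], [0, 174, 185], [0, 185, 190]], [[0, 169, 178], [1, 167, 182], [1, 165, 186]], [[0, 188, 184], [0, 166, 180], [0, 187, 191]], [[18, 63, 227], [18, 65, 228], [17, 64, 228]], [[17, 63, 228], [17, 63, 228], [18, 63, 228]]]
[221 151] [282 219] [[ 0.45937769 -0.0052451 ]] 3272
```

```bash
python3 -c "
from h import *; from bench import r
go(r.read_state(),.458,-.0055,.047,0)"
python3 -m jog '[[0.4,0,0,0,0],[0.6,0,0.5,0,0],[0.2,0,1.5,0,0],[0,0,1.5,0,0],[0,0,1.5,0,0],[0,0,1.5,0,0],[0,0,1,0,0],[0,0,0.5,0,0],[0,0,0,0,0],[0,0,0,0,0]]'; python3 -c "
from h import *; from bench import r
go(r.read_state(),.458,-.0055,.047,0)"
```

```text
turn 0.007  shift x 1.11 y -0.42 z 10.02 cm pos [ 0.4635 -0.0052  0.1478] yaw 0.007 tilt 0.0686 w 0.0870 F [-1.   0.7 -0.2] t 26.9
time: 27.9
ee_pos: [0.4558, 0.0068, 0.0629]
eef_rot: [-0.009, 0.999, 0.02, 0.028]
ft_force: [-0.8, -0.0, 0.4]
width: 0.0869
turn 0.020  shift x -0.13 y -1.29 z 1.55 cm pos [0.4558 0.0068 0.0629] yaw 0.020 tilt 0.0691 w 0.0869 F [-0.8 -0.   0.4] t 27.9
```

```bash
python3 -m jog '[[0,-0.6,0,0,0],[0,-0.5,0,0,0],[0,0,0,0,0],[0,0,0.7,0,0],[0,0,0.6,0,0],[0,0,0.2,0,0],[0,0,0,0,0],[0,0,0,0,1],[0,0,0,0,1],[0,0,0,0,1]]'; python3 -m jog '[[0,0,0,0,1],[0,0,0,0,1],[0,0,0,0,1],[0,0,0,0,1],[0,0,0,0,1],[0,0,0,0,1],[0,0,0,0,1],[0,0,0,0,1],[0,0,0,0,1],[0,0,0,0,1]]'; python3 -c "
from h import *; from bench import r
go(r.read_state(),.457,-.317,.15,-.014)"
```

```text
time: 28.9
ee_pos: [0.458, -0.0045, 0.0475]
eef_rot: [-0.009, 0.999, 0.02, 0.03]
ft_force: [-0.8, -0.0, 0.1]
width: 0.0704
time: 29.9
ee_pos: [0.4581, -0.0046, 0.0478]
eef_rot: [-0.009, 0.999, 0.02, 0.03]
ft_force: [0.4, -0.2, -0.5]
width: 0.0551
turn 0.034  shift x -1.01 y -30.81 z -11.42 cm pos [ 0.4581 -0.0046  0.0478] yaw 0.020 tilt 0.0719 w 0.0551 F [ 0.4 -0.2 -0.5] t 29.9
```

```bash
python3 -m jog '[[0,0,-2,0,1],[0,0,-3,0,1],[0,0,-3,0,1],[0,-1,-2,0,1],[0,-3,0,0.017,1],[0,-3.5,0,0.017,1],[0,-3.5,0,0,1],[0,-3.5,0,0,1],[0,-3.5,0,0,1],[0,-3.5,0,0,1]]'; python3 -c "
from h import *; from bench import r
go(r.read_state(),.457,-.317,.15,-.014)"
```

```text
time: 30.9
ee_pos: [0.45, -0.2258, 0.1417]
eef_rot: [0.003, 0.999, 0.021, 0.028]
ft_force: [0.5, 0.4, -1.3]
width: 0.0546
turn 0.009  shift x -0.90 y -9.07 z -1.17 cm pos [ 0.45   -0.2258  0.1417] yaw -0.005 tilt 0.0712 w 0.0546 F [ 0.5  0.4 -1.3] t 30.9
```

```bash
python3 -m jog '[[-0.2,-2.5,0,0,1],[-0.2,-2,0,0,1],[-0.2,-1.5,0,0,1],[0,0,0,0,1],[0,0,0,0,1],[0,0,0,0,1],[0,0,0,0,1],[0,0,0,0,1],[0,0,0,0,1],[0,0,0,0,1]]'; python3 look.py rj2 .457 -.317 .055 -.014
```

```text
time: 31.9
ee_pos: [0.4534, -0.2895, 0.1379]
eef_rot: [0.005, 0.999, 0.022, 0.027]
ft_force: [0.1, -0.0, -1.6]
width: 0.0547
turn 0.006  shift x 0.04 y -3.10 z 8.17 cm pos [ 0.4534 -0.2895  0.1379] yaw -0.008 tilt 0.0689 w 0.0548 F [-0.7  0.3 -2.1] t 31.95
272.4699498769774 255.73508000557072 193.0347575899284 cam at [ 0.3632 -0.2938  0.2723]
```

View pics/rj2.png

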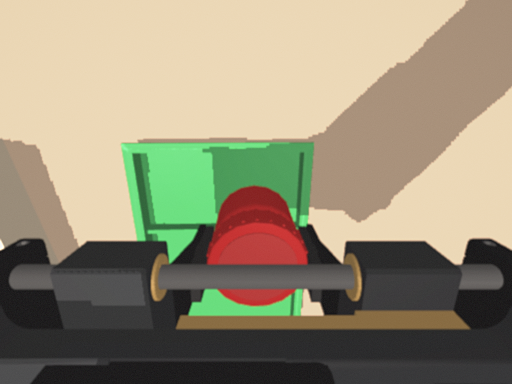

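The red jar is held over the green jar bay. The green near rim corners are at (123, 144) and (313, 143), and the cross wall is at (147, 228).

```bash
python3 - <<'E'
from h import *; import pickle
c=pickle.load(open("rj2.pkl","rb")); P=plane(c,[[123,144],[313,143]],.024); print(P.round(4),plane(c,[[147,228]],.022).round(4))
n=P.mean(0)+[.045,0]; print(n); go(c["s"],*n,.055,-.014)
E
```

```text
[[ 0.4067 -0.4023]
 [ 0.4086 -0.2308]] [[ 0.4923 -0.3943]]
[ 0.45267565 -0.31656779]
turn 0.006  shift x 0.47 y -3.06 z 8.15 cm pos [ 0.4534 -0.2895  0.1379] yaw -0.008 tilt 0.0689 w 0.0548 F [-0.7  0.3 -2.1] t 31.95
```

```bash
python3 -m jog '[[0.1,-1,0,0,1],[0.1,-1.2,0,0,1],[0,-0.6,0,0,1],[0,0,0,0,1],[0,0,0,0,1],[0,0,1.5,0,1],[0,0,2,0,1],[0,0,1.5,0,1],[0,0,0,0,1],[0,0,0,0,1]]'; python3 -c "
from h import *; from bench import r
go(r.read_state(),.454,-.315,.0525,-.014)"
```

```text
time: 32.95
ee_pos: [0.4533, -0.3173, 0.0818]
eef_rot: [0.005, 0.999, 0.022, 0.026]
ft_force: [0.6, -0.0, -2.2]
width: 0.0549
turn 0.006  shift x 0.09 y 0.10 z 2.93 cm pos [ 0.4533 -0.3173  0.0818] yaw -0.008 tilt 0.0683 w 0.0549 F [ 0.6 -0.  -2.2] t 32.95
```

```bash
python3 -m jog '[[0.1,0,0.5,0,1],[0,0,0.7,0,1],[0,0,0.6,0,1],[0,0,0.3,0,1],[0,0,0.3,0,1],[0,0,0,0,1],[0,0,0,0,1],[0,0,0,0,1],[0,0,0,0,1],[0,0,0,0,1]]'; python3 -c "
from h import *; from bench import r
go(r.read_state(),.454,-.315,.0525,-.014)"
```

```text
time: 33.95
ee_pos: [0.4548, -0.3166, 0.0575]
eef_rot: [0.005, 0.999, 0.021, 0.028]
ft_force: [-0.4, -0.1, -2.0]
width: 0.0549
turn 0.006  shift x 0.11 y 0.13 z 0.50 cm pos [ 0.4548 -0.3166  0.0575] yaw -0.008 tilt 0.0700 w 0.0549 F [-0.4 -0.1 -2. ] t 33.95
```

```bash
python3 -m jog '[[0,0,0.2,0,1],[0,0,0.15,0,1],[0,0,0.12,0,1],[0,0,0.05,0,1],[0,0,0,0,1],[0,0,0,0,1],[0,0,0,0,1],[0,0,0,0,1],[0,0,0,0,1],[0,0,0,0,1]]'; python3 -c "
from h import *; from bench import r
go(r.read_state(),.454,-.315,.0525,-.014)"
```

```text
time: 34.95
ee_pos: [0.4552, -0.3164, 0.0521]
eef_rot: [0.005, 0.999, 0.021, 0.028]
ft_force: [-0.2, 0.2, -1.8]
width: 0.0548
turn 0.006  shift x 0.12 y 0.14 z -0.04 cm pos [ 0.4552 -0.3164  0.0521] yaw -0.008 tilt 0.0702 w 0.0548 F [-0.2  0.2 -1.8] t 34.95
```

```bash
python3 -m jog '[[0,0,0,0,0.9],[0,0,0,0,0.3],[0,0,0,0,0.15],[0,0,0,0,0.15],[0,0,0,0,0.15],[0,0,0,0,0.15],[0,0,-2,0,0.15],[0,0,-3,0,0.15],[0,0,-4,0,0.15],[0,0,-2,0,0.15]]'; python3 look.py rj3 .636 -.1078 .13 .07;  python3 - <<'E'
from h import *; import pickle
c=pickle.load(open("rj3.pkl","rb"))
P=c["pixels"].astype(int); m=((P[:,:,0]>70)&(P[:,:,0]>2.2*P[:,:,1])&(P[:,:,0]>2.2*P[:,:,2])); m[260:]=0
k=big(m)[:,0]; print(k.min(0),k.max(0),plane(c,[(k.min(0)+k.max(0))/2],.034),m.sum())
E
```

```text
time: 35.95
ee_pos: [0.4475, -0.3203, 0.1629]
eef_rot: [0.005, 0.999, 0.022, 0.025]
ft_force: [-0.3, 0.3, -1.0]
width: 0.0741
turn -0.079  shift x -19.96 y 19.79 z 5.43 cm pos [ 0.4482 -0.321   0.165 ] yaw -0.009 tilt 0.0685 w 0.0742 F [ 1.  -1.8  2.6] t 36.0
272.4699498769774 255.73508000557072 193.0347575899284 cam at [ 0.3577 -0.3248  0.2976]
[227 161] [284 227] [[ 0.45690495 -0.31432542]] 2938
```

```bash
python3 -m jog '[[-1,1,0,-0.04,0.15],[-2.7,2.7,0,-0.04,0.15],[-2.8,2.8,0,0,0.15],[-2.8,2.8,0.5,0,0.15],[-2.8,2.8,0.5,0,0.15],[-2.8,2.8,0.5,0,0.15],[-2.4,2.4,0.5,0,0.15],[-1,1,0.3,0,0.15],[0,0,0,0,0.15],[0,0,0,0,0.15]]'; python3 look.py rb .636 -.1078 .13 .07;  python3 - <<'E'
from h import *; import pickle
c=pickle.load(open("rb.pkl","rb")); h=cv2.cvtColor(c["pixels"],cv2.COLOR_RGB2HSV)
m=mask(c,(0,105,20),(16,255,150),(150,100,380,236))
k=big(m)[:,0]; print(k.min(0),k.max(0),m.sum()//255)
q=cv2.minAreaRect(plane(c,k,.008).astype(np.float32)); print(q)
print(R.from_quat(c["s"]["eef_rot"]).as_matrix()[:,2])
E
```

```text
time: 37.0
ee_pos: [0.6267, -0.1091, 0.1524]
eef_rot: [-0.046, 0.998, 0.022, 0.025]
ft_force: [0.1, -0.6, 0.3]
width: 0.0741
turn 0.023  shift x -0.83 y -0.01 z 2.29 cm pos [ 0.6266 -0.1093  0.1524] yaw 0.093 tilt 0.0673 w 0.0737 F [ 0.2  0.3 -0.9] t 37.05
272.4699498769774 255.73508000557072 193.0347575899284 cam at [ 0.5377 -0.1224  0.2869]
[227 143] [272 229] 3400
((0.6356929540634155, -0.10836990177631378), (0.09878656268119812, 0.04876404628157616), 4.378793716430664)
[ 0.04831583  0.04677699 -0.99773618]
```

```bash
python3 -c "
from h import *; from bench import r
go(r.read_state(),.635,-.1083,.0265,.074)"
python3 -m jog '[[-0.2,-0.2,0,0.01,0.15],[-0.2,-0.2,0,0,0.15],[0,0,0,0,0.15],[0,0,1.5,0,0.15],[0,0,2.5,0,0.15],[0,0,2.5,0,0.15],[0,0,1.5,0,0.15],[0,0,0,0,0.15],[0,0,0,0,0.15],[0,0,0,0,0.15]]'; python3 -c "
from h import *; from bench import r
go(r.read_state(),.635,-.1083,.0265,.074)"
```

```text
turn 0.019  shift x -0.19 y -0.49 z 12.61 cm pos [ 0.6266 -0.1093  0.1524] yaw 0.093 tilt 0.0673 w 0.0737 F [ 0.2  0.3 -0.9] t 37.05
time: 38.05
ee_pos: [0.633, -0.1166, 0.0691]
eef_rot: [-0.036, 0.999, 0.021, 0.026]
ft_force: [-0.1, -0.4, 0.3]
width: 0.0739
turn -0.001  shift x -0.03 y 0.64 z 4.30 cm pos [ 0.633  -0.1166  0.0691] yaw 0.073 tilt 0.0675 w 0.0739 F [-0.1 -0.4  0.3] t 38.05
```

```bash
python3 -m jog '[[0,0.25,0,0,0.15],[0,0.25,0,0,0.15],[0,0,0,0,0.15],[0,0,1,0,0.15],[0,0,1.2,0,0.15],[0,0,0.8,0,0.15],[0,0,0.3,0,0.15],[0,0,0,0,0.15],[0,0,0,0,0.15],[0,0,0,0,0.15]]'; python3 -c "
from h import *; from bench import r
go(r.read_state(),.635,-.1083,.0265,.074)"
```

```text
time: 39.05
ee_pos: [0.6356, -0.1098, 0.0355]
eef_rot: [-0.036, 0.999, 0.021, 0.028]
ft_force: [0.9, 0.1, 0.6]
width: 0.0741
turn -0.001  shift x 0.10 y 0.11 z 0.90 cm pos [ 0.6356 -0.1098  0.0355] yaw 0.073 tilt 0.0697 w 0.0741 F [0.9 0.1 0.6] t 39.05
```

```bash
python3 -m jog '[[0,0.1,0.3,0,0.15],[0,0,0.3,0,0.15],[0,0,0.25,0,0.15],[0,0,0,0,0.15],[0,0,0,0,0.8],[0,0,0,0,1],[0,0,0,0,1],[0,0,0,0,1],[0,0,0,0,1],[0,0,0,0,1]]' 15; python3 -c "
from h import *; from bench import r
go(r.read_state(),.58,-.319,.13,-.014)"
```

```text
time: 40.05
ee_pos: [0.6366, -0.1084, 0.0273]
eef_rot: [-0.036, 0.999, 0.021, 0.028]
ft_force: [0.3, -0.2, -0.6]
width: 0.0499
turn 0.087  shift x 4.71 y -20.70 z -11.41 cm pos [ 0.6366 -0.1084  0.0273] yaw 0.073 tilt 0.0709 w 0.0499 F [ 0.3 -0.2 -0.6] t 40.05
```

```bash
python3 -m jog '[[0,0,-2,0,1],[0,0,-3,0,1],[0,0,-3,0.02,1],[0.4,-2,-1,0.03,1],[0.8,-3.5,0,0.03,1],[0.8,-3.8,0,0,1],[0.8,-3.8,0,0,1],[0.8,-3.8,0,0,1],[0.6,-2,0,0,1],[0,0,0,0,1]]'; python3 look.py rb2 .582 -.317 .032 -.014
```

```text
time: 41.05
ee_pos: [0.5849, -0.3122, 0.1062]
eef_rot: [0.007, 0.999, 0.022, 0.025]
ft_force: [-0.8, -0.8, -1.5]
width: 0.0495
turn 0.002  shift x 0.72 y -0.96 z 7.34 cm pos [ 0.5855 -0.3107  0.1061] yaw -0.012 tilt 0.0675 w 0.0501 F [-0.1 -0.4 -0.3] t 41.1
272.4699498769774 255.73508000557072 193.0347575899284 cam at [ 0.4952 -0.3163  0.2408]
```

View pics/rb2.png

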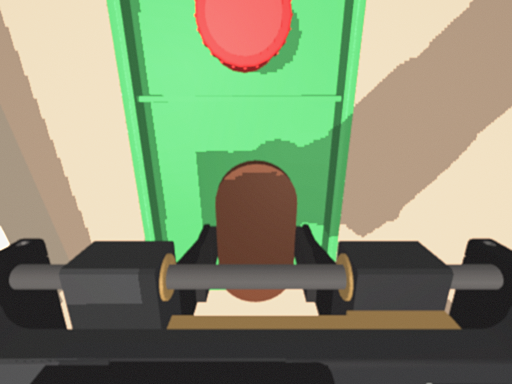

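The rib is held level at (256, 230), centred over the green tool bay, and the red jar stands in its bay at (245, 30).

```bash
python3 -m jog '[[0.1,-0.3,0,0,1],[0.1,-0.3,0,0,1],[0,0,0,0,1],[0,0,1.5,0,1],[0,0,2,0,1],[0,0,1.5,0,1],[0,0,0.7,0,1],[0,0,0,0,1],[0,0,0,0,1],[0,0,0,0,1]]'; python3 -c "
from h import *; from bench import r
go(r.read_state(),.582,-.317,.032,-.014)"
```

```text
time: 42.1
ee_pos: [0.589, -0.3075, 0.0433]
eef_rot: [0.003, 0.999, 0.024, 0.025]
ft_force: [0.1, 0.3, 0.1]
width: 0.0494
turn 0.010  shift x 0.74 y -1.01 z 1.05 cm pos [ 0.589  -0.3075  0.0433] yaw -0.004 tilt 0.0698 w 0.0494 F [0.1 0.3 0.1] t 42.1
```

```bash
python3 -m jog '[[0.3,-0.4,0,0,1],[0.2,-0.2,0,0,1],[0,0,0,0,1],[0,0,0.4,0,1],[0,0,0.35,0,1],[0,0,0.2,0,1],[0,0,0.1,0,1],[0,0,0,0,1],[0,0,0,0,1],[0,0,0,0,1]]'; python3 -c "
from h import *; from bench import r
go(r.read_state(),.582,-.317,.032,-.014)"
```

```text
time: 43.1
ee_pos: [0.5849, -0.3144, 0.0331]
eef_rot: [0.003, 0.999, 0.023, 0.027]
ft_force: [0.8, -0.7, -0.6]
width: 0.0496
turn 0.010  shift x 0.29 y -0.27 z 0.09 cm pos [ 0.5849 -0.3144  0.0331] yaw -0.004 tilt 0.0709 w 0.0496 F [ 0.8 -0.7 -0.6] t 43.1
```

```bash
python3 -m jog '[[0,0,0.1,0,1],[0,0,0,0,1],[0,0,0,0,0.3],[0,0,0,0,0.25],[0,0,0,0,0.25],[0,0,0,0,0.25],[0,0,0,0,0.25],[0,0,-2,0,0.25],[0,0,-4,0,0.25],[0,0,-4,0,0.25]]'; python3 look.py rb3 .45 -.6 .25 0; python3 -m jog '[[0,-2,-4,0,0.25],[0,-4,-2,0,0.25],[0,-4.5,0,0,0.25],[0,-4.5,0,0,0.25],[0,-4.5,0,0,0.25],[0,-4.5,0,0,0.25],[2,-4,0,0,0.25],[2,-3,0,0,0.25],[2,-2,0,0,0.25],[0,0,0,0,0.25]]'; python3 - <<'E'
from h import *; from bench import r; import pickle
d={n:r.camera(n) for n in("top","side")}; pickle.dump(d,open("c1.pkl","wb"))
cv2.imwrite("pics/end.png",np.vstack([d["top"]["pixels"][60:345,:,::-1],d["side"]["pixels"][100:384,:,::-1]]))
print(r.read_state()["ee_pos"])
E
```

```text
time: 44.1
ee_pos: [0.577, -0.3168, 0.1285]
eef_rot: [0.003, 0.999, 0.026, 0.022]
ft_force: [0.7, -0.4, 0.1]
width: 0.0657
turn -0.005  shift x 12.24 y -27.51 z -13.36 cm pos [ 0.5791 -0.3192  0.136 ] yaw -0.005 tilt 0.0699 w 0.0652 F [ 1.8 -2.7  5.9] t 44.15
272.4699498769774 255.73508000557072 193.0347575899284 cam at [ 0.4882 -0.3227  0.2638]
time: 45.15
ee_pos: [0.5172, -0.66, 0.1749]
eef_rot: [-0.002, 0.999, 0.024, 0.028]
ft_force: [-0.8, -0.9, -0.4]
width: 0.0652
[ 0.52197964 -0.65618112  0.17561285]
```

View pics/end.png

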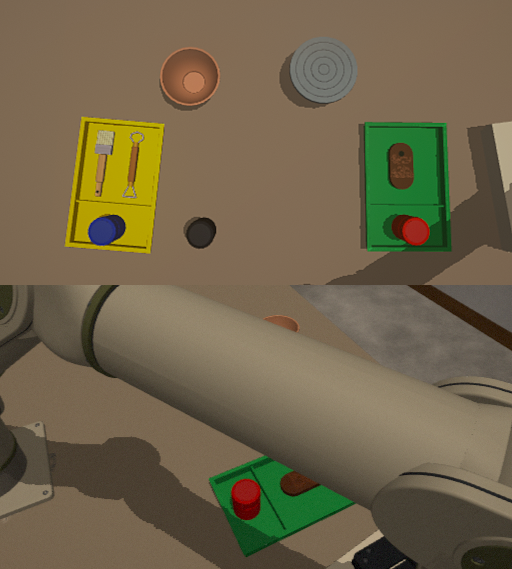

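```bash
python3 -c "
from bench import r
s=r.read_state(); print(s['time'],s['ft_force'],abs(s['joint_vel']).max()); print(r.close_job())"
```

```text
45.25 [ 1.35140897  0.43145447 -0.20734951] 0.050024284435520636
the job is handed in; nothing more can be done
None
```

Both kits are made up and the job is handed in, at 45 s on the robot's clock out of 131 s.

- **Yellow tray:** in the last top picture the blue jar stands in the narrow bay. The brush and the loop tool lie apart from each other and flat in the wide bay.
- **Green tray:** in the same picture the red jar stands in the narrow bay and the rib lies flat in the wide bay. The last side picture shows the same.
- **Left alone:** the black jar, the bowl and the banding wheel are at the same pixels as at the start, within about one pixel. I compared these by eye.
- **Handling:** each jar was let go about 1 mm or less above its tray floor. At hand-in the wrist force was about 1.4 N, within the sensor noise. The arm had nearly settled, with joints at no more than 0.05 rad/s.

These checks were weaker or disagreed:
- **Gripper tilt:** it grew to about 0.07 rad over the job. The objects still look flat and upright in the pictures, but I did not measure their final angles.
- **Cameras:** the top and side cameras differed by up to 2 cm on the yellow tray's position, so I placed things by the wrist camera.
- **Last side picture:** the arm hid the yellow tray, so its final check rests on the top picture and on wrist pictures taken after each release there.
- **Blue jar pick-up:** the arm overshot sideways and slid the jar about 15 mm on the table before the grip closed.

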